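# Zero the coffee grinder's burrs and set it four clicks open

### The job

The burrs of the coffee grinder have just been cleaned and refitted, so its zero is lost. Turn the knurled adjusting collar on top of it clockwise (seen from above) until you feel the burrs touch, but do not wring them together; then back it off exactly four clicks (there are twelve clicks to a full turn) and let go. Leave everything else on the counter where it stands.

Things in the scene. Friction and masses are not known exactly. Their poses are not given: they have to be found in the camera images.
- grinder: coffee grinder, fixed, hopper off: grey body (motor 116 mm across, foot 222 x 130 x 18 mm), aluminium burr chamber 110 mm across, its flat deck 215 mm above the counter. Origin on the counter below the collar's upright axis; chute and fork point to its -x, z up. A neck 48 mm across rises 16 mm from the deck and carries the collar, the tallest part (top 259 mm up).
- collar_grip (a point): centre of the adjusting collar at half height, on its upright axis, 245 mm above the counter, 30 mm above the deck. Dark steel knurled ring, 64 mm outer diameter, 28 mm tall, with one lug on its side 13 mm wide, 16 mm tall, end 52.5 mm from the axis. x axis points along the lug and turns with the collar; z up. Clockwise from above closes the burrs, anticlockwise opens them.
- lug_tip (a point): end of the collar's lug, 52.5 mm from the axis, 246 mm above the counter; x points outwards, z up. The collar clicks every 30 degrees and settles into the nearest seat when let go (it may start between two seats). Passing a click takes about 0.3 N m (7 N at the lug). Where the lug points at burr touch is random; touch lies 1.0 to 3.2 rad clockwise of the start.
- upper_burr (a point): upper burr's face, hidden on the axis about 205 mm above the counter; turns with the collar and rises 0.1 mm per click anticlockwise, too little to read: touch must be felt. Burrs first touch in a click seat. Past it the collar no longer clicks over: it resists with 0.9 N m (20 N at the lug) 3 degrees on, then 0.08 N m more per degree; 12 degrees on (1.5 N m) is wringing. Let go, it springs back to the touch seat.
- lower_burr (a point): face of the lower burr, fixed and hidden in the chamber on the axis, 205 mm above the counter; z up. The burrs touch when the upper face has come down to it.
- dosing_cup: steel cup 58 mm across, 64 mm tall, standing on the grinder's foot under the chute; origin at the centre of its underside; leave it where it is
- tamper: steel tamper 58 mm across, 86 mm tall, standing beside the grinder; origin at the centre of its underside; leave it where it is
- hopper: the grinder's clear bean hopper, taken off: 124 mm across, 159 mm tall, standing on the counter; origin at the centre of its underside; leave it where it is
- pitcher: steel milk pitcher 88 mm across, 108 mm tall, handle to its +y; origin at the centre of its underside; leave it where it is
- coffee_tin: coffee tin 90 mm across, 150 mm tall; origin at the centre of its underside; leave it where it is
- portafilter: portafilter, 68 mm basket with a black handle to its -x, 218 mm long, 42 mm tall; origin under the basket's centre; leave it where it is
- brush: wooden cleaning brush 200 mm long, 42 mm wide, 20 mm tall, lying beside the grinder along its x; origin at the middle of its underside; leave it where it is

How it is judged (in metres and radians):
On the way:
1. the burrs have been brought to touch (the gap between their faces is closed) (z of upper_burr in the frame of lower_burr below 4e-06 m), for 0.2 s.
At the end, for the whole second after the job is handed in: the collar rests four clicks (0.4 mm of burr gap, 120 degrees of collar) back from burr contact, within a third of a click (0.035 mm, 10 degrees), released; all the other things stand within 20 mm of where they were (z of upper_burr in the frame of lower_burr between 0.000365 and 0.000435 m and distance of each of dosing_cup, tamper, hopper, pitcher, coffee_tin, portafilter, brush from where it was at the start of the episode below 0.02 m); the robot touches nothing.
It fails at once if the burrs are wrung together: the collar is forced more than about 14 degrees past first touch (z of upper_burr in the frame of lower_burr below -4.6e-05 m).
It fails at once if a bystander is moved by more than 20 mm (distance of any of dosing_cup, tamper, hopper, pitcher, coffee_tin, portafilter, brush from where it was at the start of the episode above 0.02 m).
It also fails if it takes over 72 s, if anything falls off the work surface, if the arm or the gripper's body presses on something with over 40 N, if the wrist force passes 120 N, or if a joint passes its speed limit or range.

### The arm

A 6-joint arm with a two-finger parallel gripper is mounted at the origin on the work surface. World frame = base frame: x ahead of the robot, y to its left, z up, the work surface at z = 0. Lengths are in mm, angles in degrees, forces in N, time in s.
With the tool pointing down it reaches from about 300 to 750 mm from the base axis. Payload 8.5 kg.
Tool frame: the origin (TCP) lies on the centre line of the jaws, within the pads' length; the fingertips stand 17 mm ahead of it and the grasp point (between the pads) lies 2 mm behind it; z points along the fingers, x is the direction in which the jaws open and shut, and the axes are right-handed (so a half turn about z gives the same grasp; the last joint's range is limited). The gripper opens to 85 mm and grips with 20 to 120 N. Pads are 22 mm wide; open, the fingers measure 114 mm over their backs; the gripper's body (76 mm by 85 mm) begins 54 mm behind the grasp point. The pads swing forward as they close: fully open they stand 13 mm farther back than shut.
Start: joints at [-79.028, 21.807, 74.336, -0, 83.858, -12.336], TCP at [217.612, -505.099, 248.322] pointing down, gripper open.
Joint ranges: [-178.18, 178.18], [-50.72, 133.34], [12.68, 142.11], [-81.47, 261.47], [9.98, 163.14], [-165.26, 165.26]. Speed limits (degrees/s): [136.94, 136.94, 180, 180, 180, 180].

### API

Orientations are given as a 3x3 rotation matrix whose columns are the frame's x, y, z axes.
In Python, from bench import arm gives the robot as it stands.
- The arm moves only by the tool play_rows, never from a script. Its argument "steps" is a list of rows, each a list of 3 entries, a list of its own where there are three numbers: the closure, from 0 (fully open) to 1 (shut), then the shift along the world's x, y, z in cm, then the turn, a rotation vector about the world's x, y, z in rad. In form: [[hand, [dx, dy, dz], [ax, ay, az]], ...]. A call has 1 to 12 rows; each row is the pose to reach, as a shift and turn from the pose commanded when the call began; what a row does not reach only later rows make up. A row lasts 1/8 s, in which the tool goes at most 62.5 mm and 10.7 degrees, less where a joint would pass 70% of its speed; a pose out of reach is approached as far as the arm can. A call with a gripper value outside its range is refused whole. The fingers move at their own pace and stop on an object; "grip_force" is the grip in N (left out, the last holds). Time passes only in rows, so rows that repeat a pose let the fingers close. It gives the time, the measured TCP pose, the force and the opening at its end, in the units of the state.
- arm.read_state(): the state, without advancing time (a new reading comes with each control period).
- arm.camera(name): name is "side" or "top" or "wrist"; returns a dict with "frame" (480x640x3 uint8, blue, green, red), "range_z" (480x640 float32, mm along the optical axis (not along the pixel's ray), 0 where there is no reading), "K" (3x3 intrinsics, pixels), "T" (4x4, takes a point from camera to world coordinates). Camera axes: x right, y down, z forward; pixel columns grow to the right and rows downward; lengths in mm; the calibration is good to about 2 mm. A picture is of the moment at which its call begins.
- arm.sign_off(): hands the job in, once; it reports no verdict.
The state is a dict: "time": time; "joint_pos": joint angles; "joint_vel": joint speeds; "effort": joint torques, N m; "eef_pos": TCP position; "tool_rot": TCP orientation; "contact_force": force on the tool from outside, world axes, zero at the start; "torque": the same for the moment, N m; "finger_gap": opening from 0.0 (shut) to 1.0 (fully open).
Only numpy, scipy, OpenCV 4.12 (cv2) and the standard library are available. Lean on these libraries where they do the work, as an engineer would, in place of code of your own. Each camera call takes 0.05 s, during which the arm holds its last target. There are 200 camera calls.

## Working session

There is one attempt and no reset: what is moved stays moved. The work goes in short steps, Python scripts to look and compute and a tool call to move; the robot and the scene stay as the last step left them, time stands still between calls to the robot, and variables do not carry over. Pictures are saved under pics/ and viewed, about 8 in all and at most 12, crops included, and the job is handed in when it is done.

Besides the shell and the picture viewer there is one more tool, called by a JSON object that holds its "method" and its "body". play_rows: Moves the arm, as the interface text tells. Its arguments: {"type":"object","properties":{"steps":{"type":"array","items":{"type":"array"}},"grip_force":{"type":"number"}},"required":["steps"]}

```bash
ls; mkdir -p pics
python3 - <<'E'
from bench import arm
import cv2,numpy as np,pickle
s=arm.read_state();print({k:np.round(v,3).tolist() for k,v in s.items()})
for n in("top","side"):
    c=arm.camera(n);pickle.dump(c,open(n+"0.pkl","wb"));cv2.imwrite(f"pics/{n}0.png",c["frame"]);print(n,c["K"].tolist(),np.round(c["T"],3).tolist())
E
```

```text
pics
{'time': 0.0, 'joint_pos': [-79.029, 21.841, 74.384, 0.0, 83.858, -12.336], 'joint_vel': [0.043, -0.038, 0.027, 0.049, -0.031, 0.028], 'effort': [-0.002, -44.846, -23.128, -0.0, 0.005, -0.0], 'eef_pos': [217.557, -504.858, 247.713], 'tool_rot': [[0.396, -0.918, -0.0], [-0.918, -0.396, 0.001], [-0.001, -0.0, -1.0]], 'contact_force': [0.236, 0.047, -0.078], 'torque': [-0.018, 0.013, -0.05], 'finger_gap': 1.0}
top [[581.0687485958165, 0.0, 322.0838225173118], [0.0, 581.0687485958165, 240.95573383321823], [0.0, 0.0, 1.0]] [[-0.006, -0.997, 0.079, 438.665], [-1.0, 0.008, 0.026, -29.61], [-0.026, -0.079, -0.997, 1464.149], [0.0, 0.0, 0.0, 1.0]]
side [[529.2862129077832, 0.0, 316.36183419405666], [0.0, 529.2862129077832, 237.16738802932417], [0.0, 0.0, 1.0]] [[0.835, 0.483, -0.263, 871.81], [0.55, -0.73, 0.406, -480.752], [0.004, -0.483, -0.875, 1176.03], [0.0, 0.0, 0.0, 1.0]]
```

View pics/top0.png

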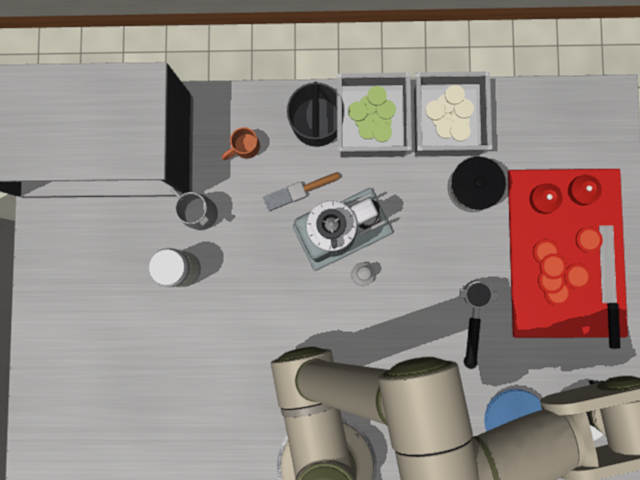

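View pics/side0.png

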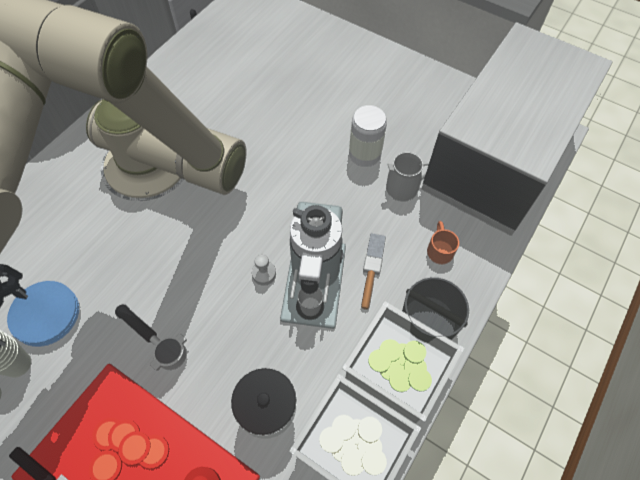

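The top view shows the grinder with its collar near (332,225) and the chute to the right. In the side view the collar is at (316,218) with its lug towards (296,212). I'll enlarge the collar and locate it.

```bash
cat > h.py <<'E'
import numpy as np,cv2
def ray(c,uv,z):
    d=c["T"][:3,:3]@np.linalg.solve(c["K"],[uv[0],uv[1],1.]);o=c["T"][:3,3]
    return o+d*(z-o[2])/d[2]
def pts(c):
    z=c["range_z"];v,u=np.indices(z.shape);P=np.stack([(u-c["K"][0,2])/c["K"][0,0]*z,(v-c["K"][1,2])/c["K"][1,1]*z,z],-1)
    return P@c["T"][:3,:3].T+c["T"][:3,3]
def collar(c,uv,lo=236,hi=268):
    P=pts(c);v,u=np.indices(P.shape[:2]);g=c["frame"].max(2)
    m=(abs(u-uv[0])<60)&(abs(v-uv[1])<60)&(P[...,2]>lo)&(P[...,2]<hi)&(c["range_z"]>0)
    return P,m
E
python3 - <<'E'
import pickle
from h import *
for n,uv in(("top",(332,225)),("side",(316,218))):
    c=pickle.load(open(n+"0.pkl","rb"));P,m=collar(c,uv)
    q=P[m];print(n,m.sum(),q.min(0),q.max(0))
    (x,y),r=cv2.minEnclosingCircle(q[:,:2].astype(np.float32));print("mec",x,y,r,np.median(q,0))
    cr=c["frame"][uv[1]-40:uv[1]+40,uv[0]-40:uv[0]+40];mm=cv2.cvtColor((m*255).astype(np.uint8),8)[uv[1]-40:uv[1]+40,uv[0]-40:uv[0]+40]
    im=np.hstack([cv2.resize(a,(400,400),interpolation=0) for a in(cr,mm)])
    cv2.imwrite("pics/%s_c.png"%n,im)
a=cv2.imread("pics/top_c.png");b=cv2.imread("pics/side_c.png");cv2.imwrite("pics/c.png",cv2.resize(np.vstack([a,b]),(600,600)))
E
```

```text
top 712 [521.98603385 -48.75420704 236.03755762] [604.51860718  14.13197608 265.05216119]
mec 563.3824462890625 -20.27865219116211 41.73509979248047 [570.64803384 -19.21609178 256.06650238]
side 847 [519.37566216 -51.52982486 236.04344752] [602.16105467  12.83000845 263.12782234]
mec 560.7289428710938 -18.592233657836914 41.49360656738281 [569.58378244 -21.61903191 254.18830007]
```

View pics/c.png

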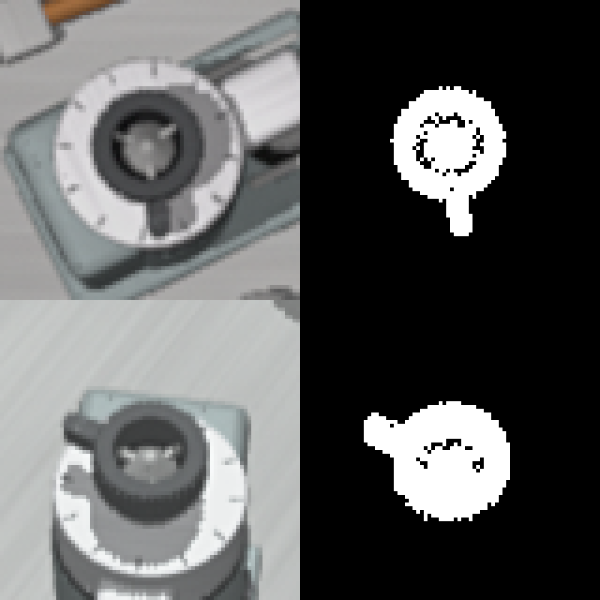

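```bash
cat >> h.py <<'E'
from scipy.optimize import least_squares
def fit(c,uv):
    P,m=collar(c,uv,240,263);q=P[m][:,:2];ctr=np.array([(q[:,0].max()-32),np.median(q[:,1])])
    # outer ring edge: max radius per angular bin, robust circle of r=32
    for _ in range(4):
        d=q-ctr;a=np.degrees(np.arctan2(d[:,1],d[:,0]));r=np.hypot(*d.T)
        e=[]
        for b in range(-180,180,10):
            k=(a>=b)&(a<b+10)
            if k.any(): e.append(q[k][r[k].argmax()])
        e=np.array(e);ctr=least_squares(lambda p:np.hypot(*(e-p).T)-32,ctr,loss="soft_l1",f_scale=1).x
    d=q-ctr;k=np.hypot(*d.T)>37;l=d[k].mean(0)
    return ctr,np.degrees(np.arctan2(l[1],l[0])),k.sum()
E
python3 - <<'E'
import pickle
from h import *
for n,uv in(("top",(332,225)),("side",(316,218))):
    print(n,fit(pickle.load(open(n+"0.pkl","rb")),uv))
E
```

```text
top (array([572.33664481, -17.71442493]), np.float64(-171.93728849171137), np.int64(42))
side (array([570.20307961, -18.89373664]), np.float64(-170.23580647689613), np.int64(54))
```

{"method": "play_rows", "body": {"steps": [[0,[0,0,5],[0,0,0]],[0,[0,0,9],[0,0,0.15]],[0,[3,5,9],[0,0,0.33]],[0,[6,9,9],[0,0,0.51]],[0,[9,13,9],[0,0,0.69]],[0,[12,17,9],[0,0,0.87]],[0,[15,21,9],[0,0,1.05]],[0,[18,25,9],[0,0,1.23]],[0,[21,29,9],[0,0,1.41]],[0,[24,33,9],[0,0,1.59]],[0,[27,37,9],[0,0,1.77]],[0,[29,40,9],[0,0,1.95]]]}}

```text
time: 1.6
eef_pos: [508.4, -103.3, 337.9]
tool_rot: [[0.702, 0.713, -0.001], [0.713, -0.702, 0.0], [-0.0, -0.001, -1.0]]
contact_force: [-0.1, -1.7, -0.4]
finger_gap: 1.004
```

{"method": "play_rows", "body": {"steps": [[0,[1.5,2,0],[0,0,0.18]],[0,[3,4,0],[0,0,0.36]],[0,[4.5,6,0],[0,0,0.54]],[0,[6,8,0],[0,0,0.72]],[0,[6.34,8.68,0],[0,0,0.9]],[0,[6.34,8.68,0],[0,0,0.94]],[0,[6.34,8.68,0],[0,0,0.94]]]}}

```text
time: 2.48
eef_pos: [571.0, -18.2, 337.9]
tool_rot: [[-0.154, 0.988, -0.001], [0.988, 0.154, 0.0], [0.0, -0.001, -1.0]]
contact_force: [-0.6, -0.1, -0.2]
finger_gap: 1.001
```

Run:
```python
from bench import arm
from h import *
s=arm.read_state();print(s["eef_pos"],s["joint_pos"],s["contact_force"],s["torque"])
c=arm.camera("wrist");cv2.imwrite("pics/w1.png",c["frame"])
P=pts(c);m=(P[...,2]>240)&(P[...,2]<263)&(c["range_z"]>0);q=P[m];print(q.min(0),q.max(0))
```

```text
[570.96784366 -18.18436722 337.91703526] [-1.36939102e+01  2.15466215e+01  6.01484706e+01  1.30253129e-04
  9.83550680e+01 -1.12568396e+02] [-0.63855749 -0.1000378  -0.22619147] [ 0.00682239 -0.01779503  0.03748724]
[517.63763595 -49.12976151 240.00188266] [601.29463861  14.64109265 261.53778609]
```

View pics/w1.png

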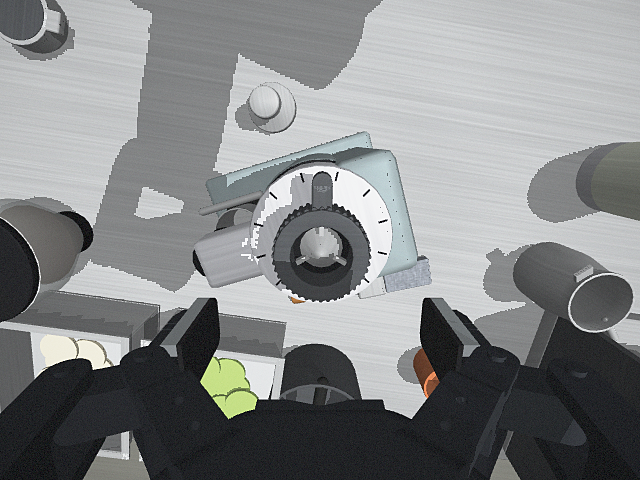

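The wrist view shows the collar centre at (321,252) between the jaws and the lug straight up at (321,185), so the jaws are square to the lug. I'll descend and grip lightly.

{"method": "play_rows", "body": {"steps": [[0,[-0.05,0,-4],[0,0,0]],[0,[-0.05,0,-7.5],[0,0,0]],[0,[-0.05,0,-9],[0,0,0]],[0,[-0.05,0,-9.9],[0,0,0]],[0,[-0.05,0,-9.9],[0,0,0]]], "grip_force": 20}}

```text
time: 3.15
eef_pos: [570.5, -18.4, 239.2]
tool_rot: [[-0.154, 0.988, -0.0], [0.988, 0.154, 0.0], [0.0, -0.0, -1.0]]
contact_force: [-0.0, 0.3, -0.4]
finger_gap: 1.0
```

{"method": "play_rows", "body": {"steps": [[0.15,[0,0,0],[0,0,0]],[0.25,[0,0,0],[0,0,0]],[0.4,[0,0,0],[0,0,0]],[0.5,[0,0,0],[0,0,0]],[0.5,[0,0,0],[0,0,0]],[0.5,[0,0,0],[0,0,0]]], "grip_force": 20}}

```text
time: 3.9
eef_pos: [570.6, -17.3, 240.6]
tool_rot: [[-0.155, 0.988, 0.002], [0.988, 0.155, 0.002], [0.001, 0.002, -1.0]]
contact_force: [-2.0, 5.6, 4.8]
finger_gap: 0.739
```

```bash
cat > st.py <<'E'
from bench import arm
import numpy as np
from h import fit
s=arm.read_state();R=np.array(s["tool_rot"]);print("t",round(s["time"],2),np.round(s["eef_pos"],1),"yaw",round(np.degrees(np.arctan2(R[1,0],R[0,0])),2),"F",np.round(s["contact_force"],1),"M",np.round(s["torque"],3),"j6",round(s["joint_pos"][5],1),"gap",round(s["finger_gap"],3))
E
python3 st.py
```

```text
t 3.9 [570.6 -17.3 240.6] yaw 98.93 F [-2.   5.6  4.8] M [ 0.926  0.24  -0.049] j6 -112.6 gap 0.739
```

{"method": "play_rows", "body": {"steps": [[0.5,[0,0.1,0],[0,0,0]],[0.5,[0,0.1,0],[0,0,-0.08]],[0.5,[0,0.1,0],[0,0,-0.16]],[0.5,[0,0.1,0],[0,0,-0.1745]],[0.5,[0,0.1,0],[0,0,-0.1745]]]}}

```text
time: 4.53
eef_pos: [570.8, -17.3, 240.5]
tool_rot: [[0.02, 1.0, 0.002], [1.0, -0.02, -0.0], [-0.0, 0.002, -1.0]]
contact_force: [-1.1, 0.5, 5.5]
finger_gap: 0.75
```

```bash
python3 st.py
```

```text
t 4.53 [570.8 -17.3 240.5] yaw 88.87 F [-1.1  0.5  5.5] M [ 0.194  0.179 -0.201] j6 -102.5 gap 0.75
```

{"method": "play_rows", "body": {"steps": [[0.5,[0,0,0],[0,0,-0.0873]],[0.5,[0,0,0],[0,0,-0.1745]],[0.5,[0,0,0],[0,0,-0.1745]]]}}

```text
time: 4.9
eef_pos: [570.8, -17.4, 240.5]
tool_rot: [[0.194, 0.981, 0.002], [0.981, -0.194, -0.001], [-0.0, 0.002, -1.0]]
contact_force: [-1.2, -0.2, 4.8]
finger_gap: 0.741
```

```bash
python3 st.py
```

```text
t 4.9 [570.8 -17.4 240.5] yaw 78.84 F [-1.2 -0.2  4.8] M [ 0.124  0.119 -0.086] j6 -92.5 gap 0.741
```

```bash
cat >> st.py <<'E'
from h import pts
c=arm.camera("wrist");P=pts(c);d=P[...,:2]-[570.6,-17.6];r=np.hypot(d[...,0],d[...,1]);a=np.degrees(np.arctan2(d[...,1],d[...,0]))
yaw=np.degrees(np.arctan2(R[1,0],R[0,0]));rel=(a-(yaw+90)+180)%360-180
m=(r>40)&(r<54)&(P[...,2]>237)&(P[...,2]<262)&(abs(rel)<50)&(c["range_z"]>0)
print("n",m.sum(),"lug rel to yaw+90:",np.round(np.percentile(rel[m],[5,50,95]),1) if m.any() else None,"lug",np.round((np.median(rel[m])+yaw+90)%360,1) if m.any() else None)
E
python3 st.py
```

```text
t 4.9 [570.8 -17.4 240.5] yaw 78.84 F [-1.2 -0.2  4.8] M [ 0.124  0.119 -0.086] j6 -92.5 gap 0.741
n 1507 lug rel to yaw+90: [-7.5 -0.4  6.3] lug 168.5
```

{"method": "play_rows", "body": {"steps": [[0.5,[0,0,0],[0,0,-0.0873]],[0.5,[0,0,0],[0,0,-0.0873]]]}}

```text
time: 5.2
eef_pos: [570.8, -17.5, 240.5]
tool_rot: [[0.279, 0.96, 0.002], [0.96, -0.279, -0.001], [-0.0, 0.002, -1.0]]
contact_force: [-1.6, 0.6, 5.0]
finger_gap: 0.744
```

```bash
python3 st.py
```

```text
t 5.2 [570.8 -17.5 240.5] yaw 73.82 F [-1.6  0.6  5. ] M [ 0.028  0.284 -0.154] j6 -87.4 gap 0.744
n 1519 lug rel to yaw+90: [-7.4 -0.3  6.4] lug 163.5
```

{"method": "play_rows", "body": {"steps": [[0.5,[0,0,0],[0,0,-0.0873]],[0.5,[0,0,0],[0,0,-0.0873]]]}}

```text
time: 5.5
eef_pos: [570.8, -17.6, 240.5]
tool_rot: [[0.361, 0.933, 0.002], [0.933, -0.361, -0.001], [-0.0, 0.002, -1.0]]
contact_force: [-1.5, 0.1, 6.1]
finger_gap: 0.746
```

```bash
python3 st.py
```

```text
t 5.5 [570.8 -17.6 240.5] yaw 68.84 F [-1.5  0.1  6.1] M [-0.03   0.262 -0.079] j6 -82.5 gap 0.746
n 1513 lug rel to yaw+90: [-7.3 -0.2  6.6] lug 158.7
```

{"method": "play_rows", "body": {"steps": [[0.5,[0,0,0],[0,0,-0.0873]],[0.5,[0,0,0],[0,0,-0.0873]]]}}

```text
time: 5.8
eef_pos: [570.7, -17.7, 240.5]
tool_rot: [[0.441, 0.898, 0.002], [0.898, -0.441, -0.001], [-0.0, 0.002, -1.0]]
contact_force: [-2.1, -0.7, 6.2]
finger_gap: 0.742
```

```bash
python3 st.py
```

```text
t 5.8 [570.7 -17.7 240.5] yaw 63.85 F [-2.1 -0.7  6.2] M [-0.121  0.234  0.099] j6 -77.5 gap 0.742
n 1515 lug rel to yaw+90: [-6.9 -0.   7.1] lug 153.8
```

{"method": "play_rows", "body": {"steps": [[0.5,[0,0,0],[0,0,-0.0873]],[0.5,[0,0,0],[0,0,-0.0873]]]}}

```text
time: 6.1
eef_pos: [570.7, -17.8, 240.5]
tool_rot: [[0.517, 0.856, 0.002], [0.856, -0.517, -0.002], [-0.0, 0.002, -1.0]]
contact_force: [-3.2, -1.9, 7.2]
finger_gap: 0.746
```

```bash
python3 st.py
```

```text
t 6.1 [570.7 -17.8 240.5] yaw 58.84 F [-3.2 -1.9  7.2] M [-0.219  0.284  0.158] j6 -72.5 gap 0.746
n 1515 lug rel to yaw+90: [-6.7  0.1  7.2] lug 148.9
```

{"method": "play_rows", "body": {"steps": [[0.5,[0,0,0],[0,0,-0.0873]],[0.5,[0,0,0],[0,0,-0.0873]]]}}

```text
time: 6.4
eef_pos: [570.7, -17.9, 240.5]
tool_rot: [[0.59, 0.807, 0.002], [0.807, -0.59, -0.002], [-0.0, 0.002, -1.0]]
contact_force: [-2.6, -2.1, 6.4]
finger_gap: 0.746
```

```bash
python3 st.py
```

```text
t 6.4 [570.7 -17.9 240.5] yaw 53.82 F [-2.6 -2.1  6.4] M [-0.259  0.328  0.046] j6 -67.5 gap 0.746
n 1514 lug rel to yaw+90: [-6.6  0.1  7.3] lug 144.0
```

{"method": "play_rows", "body": {"steps": [[0.5,[0,0,0],[0,0,-0.0873]],[0.5,[0,0,0],[0,0,-0.0873]]]}}

```text
time: 6.7
eef_pos: [570.6, -18.0, 240.5]
tool_rot: [[0.659, 0.753, 0.002], [0.753, -0.659, -0.002], [-0.0, 0.002, -1.0]]
contact_force: [-1.3, -1.4, 7.2]
finger_gap: 0.746
```

```bash
python3 st.py
```

```text
t 6.7 [570.6 -18.  240.5] yaw 48.81 F [-1.3 -1.4  7.2] M [-0.362  0.219  0.018] j6 -62.4 gap 0.746
n 1512 lug rel to yaw+90: [-6.5  0.2  7.3] lug 139.0
```

{"method": "play_rows", "body": {"steps": [[0.5,[0,0,0],[0,0,-0.0873]],[0.5,[0,0,0],[0,0,-0.0873]]]}}

```text
time: 7.0
eef_pos: [570.6, -18.0, 240.5]
tool_rot: [[0.722, 0.692, 0.001], [0.692, -0.722, -0.002], [-0.0, 0.002, -1.0]]
contact_force: [-2.2, -2.3, 7.7]
finger_gap: 0.74
```

```bash
python3 st.py
```

```text
t 7.0 [570.6 -18.  240.5] yaw 43.79 F [-2.2 -2.3  7.7] M [-0.384  0.441 -0.115] j6 -57.4 gap 0.74
n 1502 lug rel to yaw+90: [-6.4  0.3  7.4] lug 134.1
```

{"method": "play_rows", "body": {"steps": [[0.5,[0,0,0],[0,0,-0.1]],[0.5,[0,0,0],[0,0,-0.2]],[0.5,[0,0,0],[0,0,-0.244]],[0.5,[0,0,0],[0,0,-0.244]]]}}

```text
time: 7.55
eef_pos: [570.4, -18.2, 240.5]
tool_rot: [[0.867, 0.498, 0.001], [0.498, -0.867, -0.002], [-0.0, 0.003, -1.0]]
contact_force: [-3.7, -2.9, 7.1]
finger_gap: 0.745
```

```bash
python3 st.py
```

```text
t 7.55 [570.4 -18.2 240.5] yaw 29.87 F [-3.7 -2.9  7.1] M [-0.524  0.603  0.093] j6 -43.5 gap 0.745
n 1478 lug rel to yaw+90: [-6.2  0.8  7.7] lug 120.7
```

{"method": "play_rows", "body": {"steps": [[0.5,[0,0,0],[0,0,-0.13]],[0.5,[0,0,0],[0,0,-0.26]],[0.5,[0,0,0],[0,0,-0.39]],[0.5,[0,0,0],[0,0,-0.48]],[0.5,[0,0,0],[0,0,-0.5236]],[0.5,[0,0,0],[0,0,-0.5236]]]}}

```text
time: 8.35
eef_pos: [569.7, -18.5, 239.9]
tool_rot: [[1.0, -0.001, -0.002], [-0.001, -1.0, -0.003], [-0.002, 0.003, -1.0]]
contact_force: [-7.6, -6.5, 4.1]
finger_gap: 0.743
```

```bash
python3 st.py
```

```text
t 8.35 [569.7 -18.5 239.9] yaw -0.08 F [-7.6 -6.5  4.1] M [-0.872  0.975  0.754] j6 -13.6 gap 0.743
n 1489 lug rel to yaw+90: [-0.2  6.6 13.9] lug 96.5
```

{"method": "play_rows", "body": {"steps": [[0.5,[0,0,0],[0,0,0]],[0.5,[0,0,0],[0,0,0]],[0.5,[0,0,0],[0,0,0]]]}}

```text
time: 8.78
eef_pos: [569.7, -18.6, 239.9]
tool_rot: [[1.0, -0.001, -0.002], [-0.001, -1.0, -0.003], [-0.002, 0.003, -1.0]]
contact_force: [-6.9, -6.1, 5.0]
finger_gap: 0.745
```

```bash
python3 st.py
```

```text
t 8.78 [569.7 -18.6 239.9] yaw -0.06 F [-6.9 -6.1  5. ] M [-0.87   1.027  0.76 ] j6 -13.6 gap 0.745
n 1488 lug rel to yaw+90: [-0.2  6.6 13.9] lug 96.5
```

{"method": "play_rows", "body": {"steps": [[0.1,[0,0,0],[0,0,0]],[0,[0,0,0],[0,0,0]],[0,[0,0,0],[0,0,0]],[0,[0,0,0],[0,0,0]],[0,[0,0,0],[0,0,0]]]}}

```text
time: 9.45
eef_pos: [570.5, -17.3, 239.3]
tool_rot: [[1.0, -0.002, 0.0], [-0.002, -1.0, 0.0], [0.0, -0.0, -1.0]]
contact_force: [-0.2, 0.0, 0.7]
finger_gap: 1.0
```

```bash
python3 st.py
python3 - <<'E'
from bench import arm
import cv2
cv2.imwrite("pics/w2.png",arm.camera("wrist")["frame"])
E
```

```text
t 9.45 [570.5 -17.3 239.3] yaw -0.09 F [-0.2  0.   0.7] M [-0.01  -0.051  0.004] j6 -13.5 gap 1.0
n 1530 lug rel to yaw+90: [ 1.8  8.8 16.3] lug 98.7
```

View pics/w2.png

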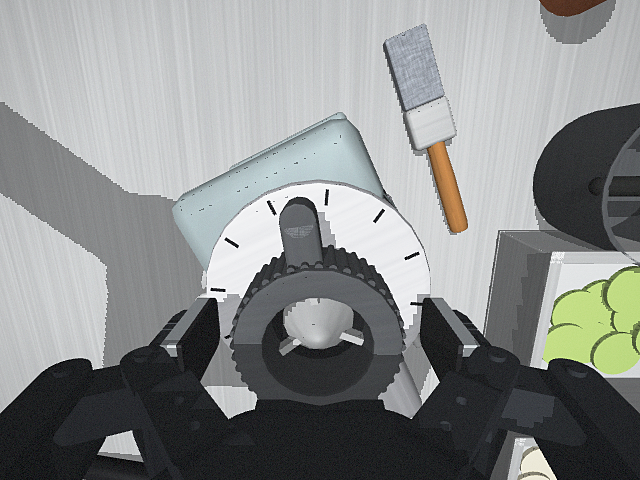

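The lug sits at (298,225) and sprang back 2.2° on release, from 0.76 N m: this is the touch seat at lug 98.7°. I'll regrip centred and back off 120° anticlockwise.

{"method": "play_rows", "body": {"steps": [[0,[-0.05,-0.08,0],[0,0,0.15]],[0.2,[-0.05,-0.08,0],[0,0,0.15]],[0.35,[-0.05,-0.08,0],[0,0,0.15]],[0.5,[-0.05,-0.08,0],[0,0,0.15]],[0.5,[-0.05,-0.08,0],[0,0,0.15]],[0.5,[-0.05,-0.08,0],[0,0,0.15]]], "grip_force": 30}}

```text
time: 10.3
eef_pos: [569.9, -18.1, 239.5]
tool_rot: [[0.989, 0.147, -0.0], [0.147, -0.989, -0.0], [-0.0, 0.0, -1.0]]
contact_force: [-3.5, -0.9, 4.7]
finger_gap: 0.743
```

```bash
python3 st.py
```

```text
t 10.3 [569.9 -18.1 239.5] yaw 8.47 F [-3.5 -0.9  4.7] M [-0.068  0.527 -0.027] j6 -22.2 gap 0.743
n 1472 lug rel to yaw+90: [-5.8  1.1  8.1] lug 99.6
```

{"method": "play_rows", "body": {"steps": [[0.5,[0,0,0],[0,0,0.15]],[0.5,[0,0,0],[0,0,0.3]],[0.5,[0,0,0],[0,0,0.45]],[0.5,[0,0,0],[0,0,0.6]],[0.5,[0,0,0],[0,0,0.75]],[0.5,[0,0,0],[0,0,0.9]],[0.5,[0,0,0],[0,0,1.0472]],[0.5,[0,0,0],[0,0,1.0472]]]}}

```text
time: 11.35
eef_pos: [570.5, -17.8, 239.6]
tool_rot: [[0.367, 0.93, 0.002], [0.93, -0.367, 0.001], [0.001, 0.001, -1.0]]
contact_force: [1.7, 2.0, 3.7]
finger_gap: 0.744
```

```bash
python3 st.py
```

```text
t 11.35 [570.5 -17.8 239.6] yaw 68.44 F [1.7 2.  3.7] M [ 0.363 -0.145  0.063] j6 -82.1 gap 0.744
n 1538 lug rel to yaw+90: [-6.6  0.2  7.3] lug 158.6
```

Following well (60°, near zero torque at a seat). Another 60°, then release.

{"method": "play_rows", "body": {"steps": [[0.5,[0,0,0],[0,0,0.15]],[0.5,[0,0,0],[0,0,0.3]],[0.5,[0,0,0],[0,0,0.45]],[0.5,[0,0,0],[0,0,0.6]],[0.5,[0,0,0],[0,0,0.75]],[0.5,[0,0,0],[0,0,0.9]],[0.5,[0,0,0],[0,0,1.0472]],[0.5,[0,0,0],[0,0,1.0472]]]}}

```text
time: 12.4
eef_pos: [570.4, -17.0, 239.5]
tool_rot: [[-0.622, 0.783, 0.001], [0.783, 0.622, 0.002], [0.001, 0.002, -1.0]]
contact_force: [0.1, 6.7, 5.0]
finger_gap: 0.744
```

```bash
python3 st.py
```

```text
t 12.4 [570.4 -17.  239.5] yaw 128.46 F [0.1 6.7 5. ] M [ 0.95  -0.164  0.071] j6 -142.1 gap 0.744
n 1513 lug rel to yaw+90: [-7.7 -0.8  6.1] lug 217.6
```

{"method": "play_rows", "body": {"steps": [[0.1,[0,0,0],[0,0,0]],[0,[0,0,0],[0,0,0]],[0,[0,0,0],[0,0,0]],[0,[0,0,0],[0,0,0]],[0,[0,0,0],[0,0,0]]]}}

```text
time: 13.08
eef_pos: [570.0, -18.2, 239.3]
tool_rot: [[-0.622, 0.783, -0.0], [0.783, 0.622, -0.0], [-0.0, -0.0, -1.0]]
contact_force: [-0.3, -0.2, 0.3]
finger_gap: 0.998
```

```bash
python3 st.py
```

```text
t 13.07 [570.  -18.2 239.3] yaw 128.48 F [-0.3 -0.2  0.3] M [ 0.039  0.014 -0.011] j6 -142.2 gap 0.998
n 1529 lug rel to yaw+90: [-8.1 -1.   6. ] lug 217.5
```

{"method": "play_rows", "body": {"steps": [[0,[0,0,2],[0,0,0]],[0,[0,0,6],[0,0,0]],[0,[0,0,10],[0,0,0]],[0,[-5,-5,12],[0,0,0]],[0,[-10,-10,12],[0,0,0]],[0,[-14,-14,12],[0,0,0]],[0,[-18,-18,12],[0,0,0]],[0,[-20,-22,12],[0,0,0]],[0,[-20,-22,12],[0,0,0]]]}}

```text
time: 14.25
eef_pos: [404.5, -197.8, 357.3]
tool_rot: [[-0.57, 0.821, -0.018], [0.822, 0.57, -0.022], [-0.008, -0.027, -1.0]]
contact_force: [0.3, 0.9, -0.3]
finger_gap: 1.001
```

Run:
```python
from bench import arm
from h import *
ims=[]
for n,uv in(("top",(332,225)),("side",(316,218))):
    c=arm.camera(n)
    try: print(n,fit(c,uv))
    except Exception as e: print(n,e)
    a=cv2.imread(f"pics/{n}0.png");ims.append(np.hstack([a,c["frame"]]))
cv2.imwrite("pics/end.png",cv2.resize(np.vstack(ims),(800,600),interpolation=cv2.INTER_AREA))
```

```text
top (array([572.53679089, -17.81555546]), np.float64(-142.71338022693672), np.int64(40))
side (array([570.72914356, -18.86787682]), np.float64(-140.23887374257643), np.int64(62))
```

View pics/end.png

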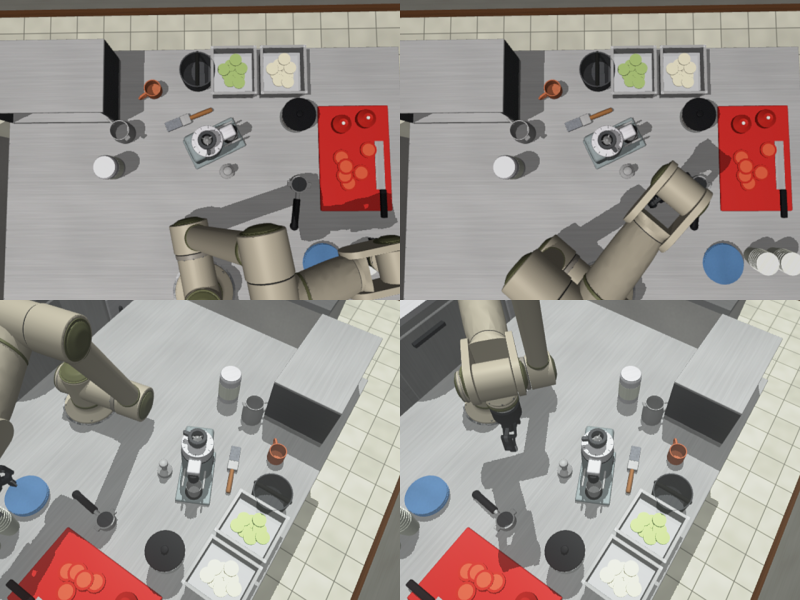

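The before/after pairs show all bystanders in the same places. The lug is at about 218.5°, which is 120° from the touch seat, and the arm is clear. Handing in.

```bash
python3 -c "
from bench import arm
print(arm.sign_off())"
```

```text
the job is handed in; nothing more can be done
None
```

The collar was turned clockwise to burr touch, backed off four clicks and released, and the job is handed in at about 14 s of the 72 s. No verdict was reported.

- **Finding touch:** I gripped the collar at 20 N, light enough to slip before wringing. Clicks passed with readings of 0.2 N m or less. At burr touch the torque held at 0.76 N m and the pads slipped about 6° on the ring. On release the collar sprang back about 2° to the touch seat, with the lug at 98.7°.
- **Backing off:** I regripped and turned 120° anticlockwise. After release the wrist camera put the lug at 217.5°. The top and side cameras gave 217.3° and 219.8°, against the 218.7° wanted. All are within about 1.5°, well inside the 10° allowed.
- **The rest:** In before and after pictures from both cameras, checked by eye, everything else on the counter looks unmoved. The arm is clear of everything, with less than 1 N measured.
- **One disagreement:** the first torque reading, at 10° of turn, had the opposite sign to what the click pattern found afterwards predicts. I put it down to the sideways correction made in the same move. The later readings fit the 30° clicks.

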